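# Clear the pile after the sitting

## Task

Take down the pile left on the counter from the top, putting each piece away before you lift the next: stand the film can in the empty compartment of the can tray, lay the light meter flat in its oblong tray, stand the lens in its round dish, and last lay the hexagonal camera plate flat in the plate tray, closed up against the two plates already there so that the flat faces of all three touch. Set things down, do not drop them.

Things in the scene. Friction and masses are not known exactly. Their poses are not given: they have to be found in the camera images.
- film_can: Closed aluminium film can, an upright cylinder 32 mm across and 50 mm tall with a knurled chrome lid, about 45 g. Top of the pile at the start. Origin: centre of its underside, z up. (Two more cans just like it, not listed, stand in the full compartment of the can tray.)
- meter: Small dark grey light meter lying on its back, a box 50 mm (its x) by 34 mm (its y) by 20 mm tall with a frosted white half-ball, 18 mm across, standing out 8 mm from its +x end; display on top; about 80 g. Second from the top of the pile, flat on the lens, its underside 50 mm above the counter. Origin: centre of the box's underside, z up.
- lens: Capped black camera lens standing upright, a cylinder 48 mm across and 36 mm tall with a chrome foot and ribbed ring, about 170 g. Third in the pile, flat on the hexagonal plate. Origin: centre of its underside, z up.
- hex_plate: Hexagonal aluminium camera plate with cork top, 58 mm across flats, 67 mm across corners, 14 mm thick, about 110 g. Bottom of the pile, flat on the counter. Origin: centre of its underside, z up; its corners lie at 0, 60, 120... degrees from its x, so its flat faces look to +-y and 30 degrees either side of +-x.
- can_tray: Black steel tray for film cans, fixed, floor 4 mm above the counter, rim 19 mm above the counter, walls 4 mm. Two compartments: the empty one, inside 72 mm (x) by 56 mm (y), and on its +y side, behind a wall as high as the rim, the full one with two cans (50 mm tall) whose axes lie 53 mm from the origin in y. Origin: under the middle of the empty compartment, at counter height.
- meter_tray: Oblong dark wood tray lined with brown leather, fixed, inside 88 mm (x) by 54 mm (y), floor 4 mm and rim 8 mm above the counter, walls 4 mm. The meter goes in lengthwise, either way round (crosswise does not fit). Origin: centre of its underside, at counter height.
- lens_dish: Round dark wood dish lined with brown leather, fixed, inside 84 mm across, 96 mm over all, floor 4 mm and rim 8 mm above the counter. Origin: centre of its underside, at counter height.
- plate_tray: Dark wood tray with grey felt, fixed, inside 140 mm (x) by 119 mm (y), floor 5 mm, rim 16 mm above the counter, walls 5 mm. Two plates lie side by side along its +x wall; the third nests between them on their -x side, its centre then about 14 mm to the -x side of the tray's centre, with some 22 mm free behind it for sliding it home along +x. Origin: centre of its underside, counter height.
- plate_a: Hexagonal plate, the same as the one in the pile, lying loose in the plate tray against its +x wall on the +y side, corners pointing along the tray's +-x. Origin: centre of its underside; axes as for hex_plate. It has 1 to 3 mm of play.
- plate_b: The other hexagonal plate in the plate tray, on the -y side, flat face to flat face with plate_a. Origin: centre of its underside; axes as for hex_plate. It has 1 to 3 mm of play.
There are look-alikes about, which are no part of the job. Leave any green look-alike of the meter_tray alone. What is shaped like the plate_b but red is not meant.

How it is judged:
On the way, in this order (a step that is already met when the one before it is completed fails the run):
1. the film can stands released in the empty compartment of the can tray (x of film_can in the frame of can_tray between -0.022 and 0.022 m and y of film_can in the frame of can_tray between -0.014 and 0.014 m and z of film_can in the frame of can_tray between 0.0015 and 0.0065 m and angle between film_can's own z axis and vertical below 0.08 rad and linear speed of film_can below 0.02 m/s and contact force between the fingers and film_can below 0.2 N), for 0.2 s.
2. then the meter lies flat, released, in its oblong tray (x of meter in the frame of meter_tray between -0.022 and 0.022 m and y of meter in the frame of meter_tray between -0.013 and 0.013 m and z of meter in the frame of meter_tray between 0.0015 and 0.0065 m and angle between meter's own z axis and vertical below 0.08 rad and linear speed of meter below 0.02 m/s and contact force between the fingers and meter below 0.2 N), for 0.2 s.
3. then the lens stands released in its round dish (horizontal distance between lens and lens_dish below 0.0195 m and z of lens in the frame of lens_dish between 0.0015 and 0.0065 m and angle between lens's own z axis and vertical below 0.08 rad and linear speed of lens below 0.02 m/s and contact force between the fingers and lens below 0.2 N), for 0.2 s.
4. last the hexagonal plate lies flat in the plate tray, faces touching both others, released (horizontal distance between hex_plate and plate_a below 0.062 m and horizontal distance between each of hex_plate, plate_a and plate_b below 0.062 m and (angle between the x axis of hex_plate and the x axis of plate_a, either way round below 0.12 rad or angle between the x axis of hex_plate and the x axis of plate_a, either way round between 0.927 and 1.167 rad) and z of hex_plate in the frame of plate_tray between 0.0025 and 0.0075 m and angle between each of hex_plate, plate_a, plate_b's own z axis and vertical below 0.08 rad and z of plate_a in the frame of plate_tray between 0.0025 and 0.0075 m and z of plate_b in the frame of plate_tray between 0.0025 and 0.0075 m and linear speed of each of hex_plate, plate_a, plate_b below 0.02 m/s and contact force between the fingers and hex_plate below 0.2 N and contact force between the fingers and plate_a below 0.2 N and contact force between the fingers and plate_b below 0.2 N), for 0.2 s.
At the end, for the whole second after the job is handed in: Can upright in the empty compartment, meter flat in its oblong tray, lens upright in the round dish, three plates flat in the plate tray, centres under 62 mm apart (58 is touching), flats parallel to 0.12 rad; all within 2.5 mm of their floors, tilted under 0.08 rad, released, at rest (all of step 1 and all of step 2 and all of step 3 and all of step 4).
It fails at once if the film can is dropped or knocked over (moving faster than 0.6 m/s with no finger on it) (linear speed of film_can above 0.6 m/s and contact force between the fingers and film_can below 0.05 N).
It fails at once if the meter is dropped or knocked over (moving faster than 0.6 m/s with no finger on it) (linear speed of meter above 0.6 m/s and contact force between the fingers and meter below 0.05 N).
It fails at once if the lens is dropped or knocked over (moving faster than 0.6 m/s with no finger on it) (linear speed of lens above 0.6 m/s and contact force between the fingers and lens below 0.05 N).
It fails at once if the hexagonal plate is dropped or knocked over (moving faster than 0.6 m/s with no finger on it) (linear speed of hex_plate above 0.6 m/s and contact force between the fingers and hex_plate below 0.05 N).
It also fails if it takes over 118 s, if anything falls off the work surface, if the arm or the gripper's body presses on something with over 40 N, if the wrist force passes 120 N, or if a joint passes its speed limit or range.

## Robot

A 7-joint arm with a two-finger parallel gripper is mounted at the origin on the work surface. World frame = base frame: x ahead of the robot, y to its left, z up, the work surface at z = 0. Lengths are in m, angles in rad, forces in N, time in s.
With the tool pointing down it reaches from about 0.425 to 0.875 m from the base axis. Payload 9.9 kg.
Tool frame: the origin (TCP) lies at the centre of the arm's flange, where the gripper is bolted on; the fingertips stand 173 mm ahead of it and the grasp point (between the pads) lies 155 mm ahead of it (arm.pinch_z is the distance from the TCP to the grasp point, in m); z points along the fingers, y is the line along which they close (so a half turn about z gives the same grasp; the last joint's range is limited). The gripper opens to 85 mm and grips with 20 to 120 N. Pads are 22 mm wide; open, the fingers measure 114 mm over their backs; the gripper's body (76 mm by 85 mm) begins 54 mm behind the grasp point. The pads swing forward as they close: fully open they stand 13 mm farther back than shut.
Start: joints at [1.192, 0.576, 0.025, 1.437, -0.015, 1.129, -0.057], TCP at [0.196, -0.646, 0.405] pointing down, gripper open.
Joint ranges: [-2.76, 2.76], [-0.34, 2.15], [-1.52, 1.57], [0.19, 2.46], [-1.09, 4.23], [0.17, 1.99], [-2.82, 2.82]. Speed limits (rad/s): [2.22, 2.22, 3.01, 3.01, 3.14, 3.14, 3.14].

## Interface

Orientations are given as a 3x3 rotation matrix whose columns are the frame's x, y, z axes.
In Python, from station import arm gives the robot as it stands. The module is installed in compiled form; this text tells all that it offers. Calls block until the motion is done:
- arm.move_ptp(position, orientation): joint-space move of the TCP to a pose.
- arm.move_l(position, attitude=None, speed=0.15, contact_N=None): straight line of the TCP; attitude=None keeps the orientation; speed is the mean speed in m/s. With contact_N (N) it stops when the force on the tool has changed by that much, and returns True; else False.
- arm.move_j(angles): joint-space move.
- arm.set_gripper(opening): finger opening in m; the grip force is fixed at half the most; returns when the fingers have stopped.
- arm.hold(seconds).
- arm.inverse_kinematics(position, orientation): joint angles nearest the present ones, or None.
- arm.camera(name): name is "scene" or "top"; returns the picture (384x512x3 uint8, red, green, blue); there is no depth.
- arm.calibration(name): a dict with "intrinsics" (3x3 intrinsics, pixels), "view" (4x4, takes a point from world to camera coordinates). Camera axes: x right, y down, z forward; pixel columns grow to the right and rows downward; lengths in m; the calibration is good to about 2 mm. A picture is of the moment at which its call begins. calibration takes no time and is no camera call.
A pose or a line that the arm cannot do raises arm.IKError and nothing moves.
- arm.hand_in(): hands the job in; it is judged then, once.
Readings, each from a call of its own:
- arm.current_clock(): time.
- arm.current_qpos(): joint angles.
- arm.current_joint_velocities(): joint speeds.
- arm.current_tau(): joint torques, N m.
- arm.current_tool_pos(): TCP position.
- arm.current_tool_rot(): TCP orientation.
- arm.current_ft_force(): force on the tool from outside, world axes, zero at the start.
- arm.current_ft_torque(): the same for the moment, N m.
- arm.current_opening(): finger opening in m.
- arm.current_finger_force(): force on a finger pad.
Only numpy, scipy, OpenCV 4.12 (cv2) and the standard library are available. Lean on these libraries where they do the work, as an engineer would, in place of code of your own. Each camera call takes 0.05 s, during which the arm holds its last target. There are 200 camera calls.

## Working session

There is one attempt and no reset: what is moved stays moved. The work goes in short steps, each a Python script; the robot and the scene stay as the last script left them, time stands still between calls to the robot, and variables do not carry over. Pictures are saved under pics/ and viewed, at most 14 in all, crops included, and the job is handed in when it is done.

```bash
mkdir -p pics
python3 - <<'E'
from station import arm
import cv2,numpy as np
for n in("top","scene"):
    im=arm.camera(n); cv2.imwrite(f"pics/{n}0_raw.png",im[:,:,::-1]); cv2.imwrite(f"pics/{n}0.png",cv2.resize(im[:,:,::-1],(800,600),interpolation=cv2.INTER_CUBIC))
    c=arm.calibration(n); V=np.array(c["view"]); print(n,np.round(c["intrinsics"],1).tolist(),np.round(V,3).tolist(),"cam",-V[:3,:3].T@V[:3,3])
print(np.round(arm.current_tool_rot(),3).tolist(),arm.pinch_z,arm.current_clock())
E
```

```text
top [[485.5, 0.0, 260.5], [0.0, 485.5, 187.9], [0.0, 0.0, 1.0]] [[-0.039, -0.999, -0.006, 0.005], [-0.978, 0.04, -0.203, 0.54], [0.203, -0.002, -0.979, 1.372], [0.0, 0.0, 0.0, 1.0]] cam [ 0.25002656 -0.01330949  1.45328144]
scene [[454.7, 0.0, 253.6], [0.0, 454.7, 199.6], [0.0, 0.0, 1.0]] [[0.102, 0.995, -0.012, -0.042], [0.665, -0.077, -0.743, -0.289], [-0.74, 0.068, -0.67, 1.465], [0.0, 0.0, 0.0, 1.0]] cam [ 1.27970828 -0.08044663  0.76598895]
[[0.957, 0.291, -0.0], [0.291, -0.957, 0.001], [-0.0, -0.001, -1.0]] 0.1547 0.1
```

View pics/top0.png

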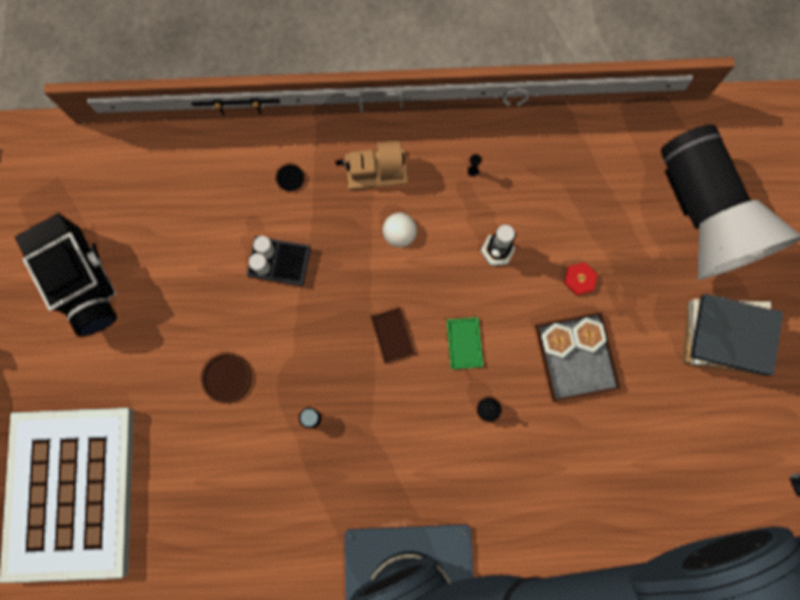

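View pics/scene0.png

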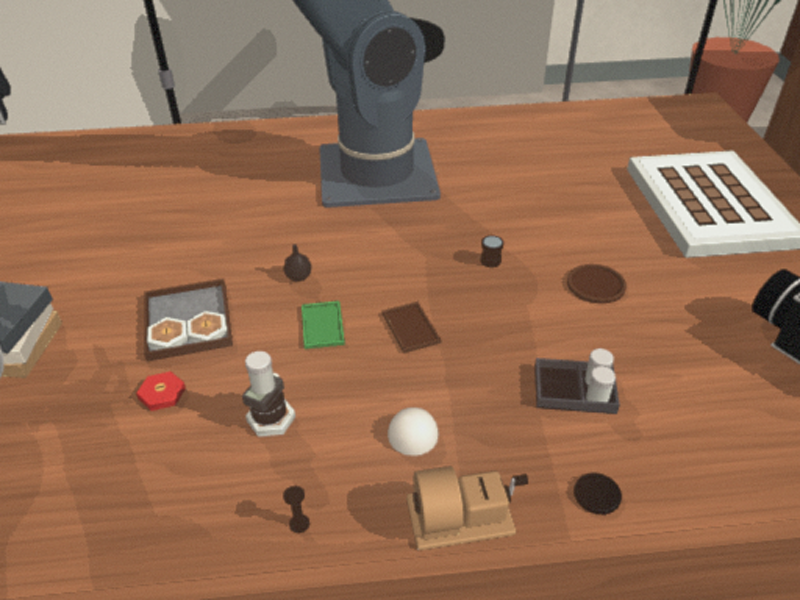

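Pile at top-view (500,243)/1.56. The meter tray is the brown oblong at (393,335), as the green one at (465,343) is the decoy. The lens dish is the brown dish at (227,377), since the black disc at (290,177) isn't lined wood. The plate tray is at (578,357), and the red hexagon at (581,279) is a decoy. I'll confirm these in enlarged crops.

Run:
```python
import cv2,numpy as np
T=cv2.imread("pics/top0_raw.png");S=cv2.imread("pics/scene0_raw.png")
def crop(I,u,v,w,h,k):
    c=cv2.resize(I[v:v+h,u:u+w],None,fx=k,fy=k,interpolation=cv2.INTER_NEAREST)
    for i in range(0,w,10): cv2.putText(c,str(u+i),(i*k,8),0,.3,(0,255,255),1); cv2.line(c,(i*k,9),(i*k,13),(0,255,255),1)
    for i in range(0,h,10): cv2.putText(c,str(v+i),(0,i*k+4),0,.3,(0,255,255),1)
    return c
a=crop(T,295,135,50,37,8); b=crop(T,335,195,66,66,6)
c=crop(S,145,220,50,60,5); d=crop(T,150,145,60,45,6); e=crop(T,230,190,50,45,6)
W=np.zeros((600,800,3),np.uint8)
def put(i,x,y): 
    h,w=min(i.shape[0],600-y),min(i.shape[1],800-x); W[y:y+h,x:x+w]=i[:h,:w]
put(a,0,0);put(b,402,0);put(c,0,298);put(d,252,398);put(e,615,398)
cv2.imwrite("pics/crops.png",W)
```

```text
(no output)
```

View pics/crops.png

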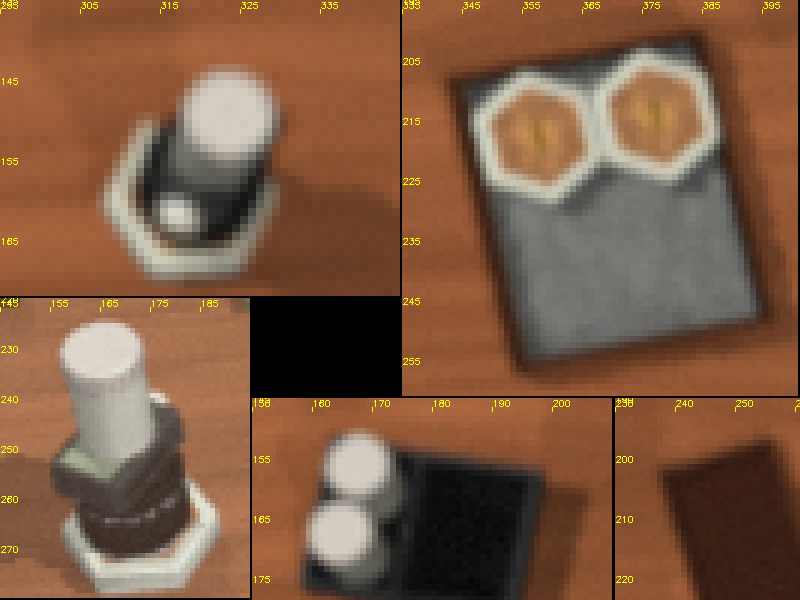

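The crops show the can lid at top (323,149), the meter's white ball pointing image-down, and the black empty can compartment near (187,167). The hex plates are at (357,217) and (377,213) in the plate tray. Next I'll measure by masks.

```bash
cat > h.py <<'E'
from station import arm
import cv2,numpy as np
def ray(name,uv,z):
    c=arm.calibration(name);K=np.array(c["intrinsics"]);V=np.array(c["view"]);R=V[:3,:3];C=-R.T@V[:3,3]
    uv=np.atleast_2d(uv).astype(float); d=np.c_[uv,np.ones(len(uv))]@np.linalg.inv(K).T@R
    return (C+d*((z-C[2])/d[:,2])[:,None])[:,:2]
def proj(name,p):
    c=arm.calibration(name);K=np.array(c["intrinsics"]);V=np.array(c["view"])
    q=K@(V@np.r_[p,1])[:3]; return q[:2]/q[2]
def blob(mask,near):
    n,l,s,c=cv2.connectedComponentsWithStats(mask.astype(np.uint8))
    i=1+np.argmin([np.hypot(*(c[k]-near))+(1e4 if s[k,4]<12 else 0) for k in range(1,n)])
    m=(l==i).astype(np.uint8); cs,_=cv2.findContours(m,0,1); ct=max(cs,key=cv2.contourArea)
    f=np.zeros_like(m); cv2.drawContours(f,[ct],-1,1,-1); ys,xs=np.nonzero(f)
    return np.array([xs.mean(),ys.mean()]),ct[:,0,:],len(xs)
def rect(ct_world):
    r=cv2.minAreaRect((np.array(ct_world)*1000).astype(np.float32)); return np.array(r[0])/1000,np.array(r[1]),r[2]
def Rdown(a): # closing axis (tool y) at world yaw a, pointing down
    y=np.array([np.cos(a),np.sin(a),0]);z=np.array([0,0,-1.]); return np.c_[np.cross(y,z),y,z]
def snap(tag):
    o={}
    for n in("top","scene"):
        o[n]=arm.camera(n); cv2.imwrite(f"pics/{n}_{tag}.png",o[n][:,:,::-1])
    return o
E
python3 - <<'E'
from h import *
T=cv2.imread("pics/top0_raw.png");S=cv2.imread("pics/scene0_raw.png")
for n,I,can,pa,ct,mt,ld,pt in(("top",T,(323,149),[(357,217),(377,213)],(187,167),(252,214),(145,241),(372,235)),("scene",S,(166,230),[(107,213),(133,208)],(358,245),(263,209),(382,181),(119,203))):
    hsv=cv2.cvtColor(I,cv2.COLOR_BGR2HSV);H,s,v=cv2.split(hsv)
    Iw=I.min(2)
    c,k,a=blob(Iw>185,can); print(n,"can lid",c,a,ray(n,c,.12)[0], cv2.boundingRect(k))
    dark=(v<75)
    for nm,uv,z,th in(("cantray",ct,.012,38),("metertray",mt,.008,85),("dish",ld,.008,85)):
        c,k,a=blob(v<th,uv); r=rect(ray(n,k,z)); print(nm,c,a,"rect",np.round(r[0],4),np.round(r[1]),round(r[2],1), "cent",ray(n,c,z)[0])
    c,k,a=blob((v<85)|((s<50)&(v<150)&(v>85)),pt); r=rect(ray(n,k,.016)); print("ptray",c,a,np.round(r[0],4),np.round(r[1]),round(r[2],1))
    for p in pa:
        c,k,a=blob((s>95)&(v>140)&(H<20),p) ; print("cork",c,a,ray(n,c,.019)[0])
E
```

```text
top can lid [323.05357143 148.80357143] 56 [ 0.63278228 -0.19892598] (319, 145, 9, 9)
cantray [183.43617021 167.44255319] 470 rect [0.6219 0.2186] [68. 73.] 79.3 cent [0.62215457 0.21668684]
metertray [251.08265802 214.22528363] 617 rect [0.4703 0.0148] [95. 60.] 14.7 cent [0.46987734 0.01491399]
dish [144.93589744 241.69102564] 780 rect [0.3995 0.3346] [93. 89.] 87.7 cent [0.40007728 0.33354646]
ptray [370.25090383 236.7527115 ] 1383 [ 0.4132 -0.3343] [149. 131.] 8.7
cork [357.27160494 217.24691358] 162 [ 0.44641766 -0.30083399]
cork [376.82424242 213.79393939] 165 [ 0.45443358 -0.35981556]
scene can lid [164.9047619  230.04761905] 126 [ 0.63534718 -0.19881408] (158, 225, 15, 11)
cantray [493.85597826 186.91847826] 368 rect [0.4696 0.6061] [ 33. 139.] 43.5 cent [0.46937523 0.60490871]
metertray [272.55263158 205.63157895] 38 rect [0.4682 0.0396] [82.  5.] 15.0 cent [0.46964971 0.04027035]
dish [392.89583333 177.9375    ] 48 rect [0.403  0.3639] [71. 27.] 5.0 cent [0.40030649 0.36666138]
ptray [117.27970297 194.29455446] 808 [ 0.3891 -0.3403] [ 82. 118.] 8.6
cork [106.39548023 211.57062147] 177 [ 0.45627073 -0.35976651]
cork [131.49714286 207.37142857] 175 [ 0.44821837 -0.30111595]
```

```bash
cat >> h.py <<'E'
P=arm.pinch_z
def ori(xy,z,a): # of the two equal grasps, the one needing least joint travel
    q0=np.array(arm.current_qpos());best=None
    for k in(0,np.pi):
        R=Rdown(a+k);q=arm.inverse_kinematics([*xy,z],R)
        if q is not None:
            d=np.abs(np.array(q)-q0).max()
            if best is None or d<best[0]: best=(d,R)
    return best[1]
def go(xy,z,a): arm.move_ptp([*xy,z+P],ori(xy,z+P,a))
def st(): print("t %.1f open %.4f F %s pinch %s ff %s"%(arm.current_clock(),arm.current_opening(),np.round(arm.current_ft_force(),1),np.round(np.array(arm.current_tool_pos())-[0,0,P],4),np.round(arm.current_finger_force(),1)),flush=True)
def lin(xy,z,speed=.15,c=None): return arm.move_l([*xy,z+P],speed=speed,contact_N=c)
E
cat > step1.py <<'E'
from h import *
m=ray("top",np.array([[167.5,155.5],[164.6,167.3]]),.054); yd=np.array([np.cos(np.radians(79.3)),np.sin(np.radians(79.3))])
print("lids",m,"tray centre from lids",m.mean(0)-.053*yd)
tray=(np.array([.6208,.2126])+m.mean(0)-.053*yd)/2; print(tray)
a=np.radians(-10.7); can=np.array([.634,-.199])
go(can,.18,a); arm.set_gripper(.06); lin(can,.104); st()
arm.set_gripper(0); st(); lin(can,.21,.2); st()
go(tray,.20,a); lin(tray,.05,.2); print(lin(tray,.036,.04,3)); st()
arm.set_gripper(.05); lin(tray,.12,.2); st(); snap("a1")
I=cv2.imread("pics/top_a1.png")[135:185,145:210];J=cv2.imread("pics/top_a1.png")[130:180,290:355]; K=cv2.imread("pics/scene_a1.png")
cv2.imwrite("pics/a1.png",np.vstack([np.hstack([cv2.resize(I,(400,308)),cv2.resize(J,(400,308))]),cv2.resize(K,(388,291))[:, :].copy() if 0 else np.hstack([cv2.resize(K[210:285,135:235],(400,290)),cv2.resize(K[200:275,310:410],(400,290))])]))
E
python3 step1.py
```

```text
lids [[0.65004226 0.25735342]
 [0.61403401 0.26599456]] tray centre from lids [0.6221978  0.20959551]
[0.6214989  0.21109776]
t 3.4 open 0.0599 F [-0.1 -0.1  0.1] pinch [ 0.6344 -0.199   0.1046] ff 0.0
t 3.8 open 0.0307 F [-1.6 -0.1  7. ] pinch [ 0.6345 -0.1991  0.1054] ff 59.3
t 4.4 open 0.0304 F [-0.  -0.3 -0.6] pinch [ 0.6336 -0.199   0.209 ] ff 59.3
True
t 7.2 open 0.0311 F [-0.5  0.5 -0.7] pinch [0.6218 0.2112 0.0385] ff 61.5
t 8.1 open 0.0497 F [-1.  -0.8  0.1] pinch [0.6214 0.211  0.1204] ff 0.0
```

View pics/a1.png

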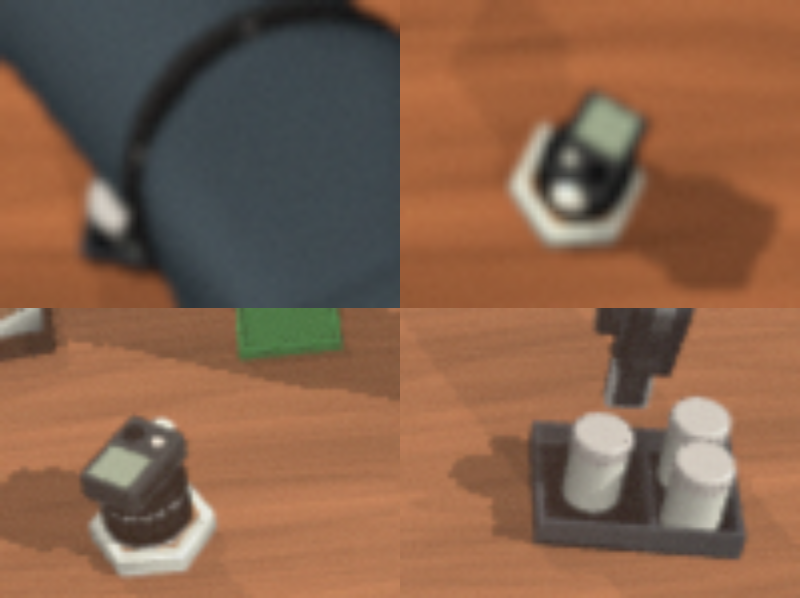

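The can stands in the empty compartment. The meter's display is at top ≈(324,150), its ball at ≈(317,161), and its top face is clear in the scene view near (169,244). Measuring the meter.

Run:
```python
from h import *
sc=np.array([[83,472],[131,418],[187,432],[142,497]])
uv=np.c_[135+sc[:,0]/4-.4,210+(sc[:,1]-308)/3.87-.4]
w=ray("scene",uv,.07); print("corners",w,"mean",w.mean(0),"sides",[round(1000*np.linalg.norm(w[i]-w[i-1]),1) for i in range(4)])
for n,p,b in(("top",(324,150),(316.8,161.2)),("scene",(165,249),(173,243))):
    I=cv2.imread(f"pics/{n}_a1.png").astype(int); g=I[...,1]; m=(g-I[...,2]>4)&(g>90)&(g<190)&(I[...,0]-I[...,2]>-25)
    c,k,a=blob(m,p); r=rect(ray(n,k,.07)); print(n,"display",c,a,ray(n,c,.07)[0],np.round(r[1],1),r[2])
I=cv2.imread("pics/top_a1.png"); m=I.min(2)>150; m[164:]=0; c,k,a=blob(m,(316.8,161)); print("ball",c,a,ray("top",c,.063))
S=cv2.imread("pics/scene_a1.png"); J=cv2.imread("pics/top_a1.png")
cv2.imwrite("pics/a2.png",np.hstack([cv2.resize(S[232:267,150:190],(400,350),interpolation=0),cv2.resize(J[140:175,305:345],(400,350),interpolation=0)]))
```

```text
corners [[ 0.64596806 -0.22473623]
 [ 0.6095732  -0.20188419]
 [ 0.62327002 -0.17248125]
 [ 0.66669377 -0.19425476]] mean [ 0.63637626 -0.19833911] sides [np.float64(36.9), np.float64(43.0), np.float64(32.4), np.float64(48.6)]
top display [323.  150.5] 66 [ 0.64194624 -0.2053883 ] [25.2 22. ] 59.95125198364258
scene display [163.46511628 250.3255814 ] 43 [ 0.64332315 -0.20847868] [27.1 13.9] 15.600323677062988
ball [316.41666667 161.25      ] 12 [[ 0.61180635 -0.18477248]]
```

View pics/a2.png

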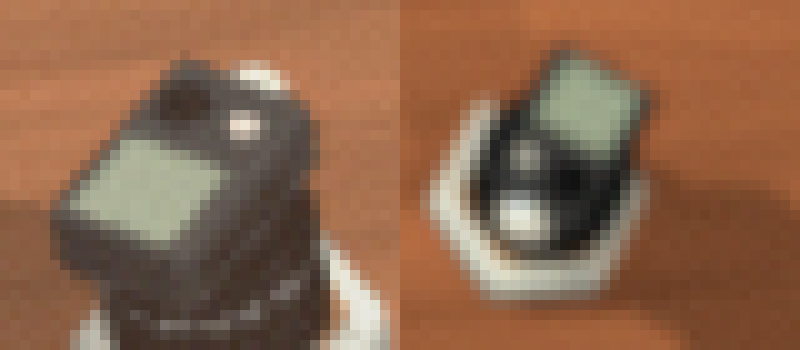

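```bash
cat > step2.py <<'E'
from h import *
dc=ray("scene",np.array([[162,245.3],[171.7,248],[165.5,255.8],[157,252.3]]),.07); dt=ray("top",np.array([[321.5,145.5],[328,149],[325.2,155.8],[318.2,151.3]]),.07)
f=lambda v:np.degrees(np.arctan2(v[1],v[0]))%180
print([f(dc[0]-dc[3]),f(dc[1]-dc[2]),f(dc[1]-dc[0])+90,f(dc[2]-dc[3])+90],[f(dt[3]-dt[0]),f(dt[2]-dt[1]),f(dt[1]-dt[0])+90,f(dt[2]-dt[3])+90])
m=np.array([.636,-.199]); tray=np.array([.4702,.0148]); a=np.radians(58)
go(m,.14,a); lin(m,.073); st(); arm.set_gripper(0); st()
if not .025<arm.current_opening()<.040: raise SystemExit("bad grip")
lin(m,.12,.1); st()
go(tray,.12,np.radians(104.7)); lin(tray,.037,.2); print(lin(tray,.0235,.03,3)); st()
arm.set_gripper(.05); lin(tray,.15,.2); st(); s=snap("b1")
S=cv2.imread("pics/scene_b1.png");J=cv2.imread("pics/top_b1.png")
W=np.hstack([cv2.resize(S[230:280,145:195],(400,400),interpolation=0),cv2.resize(J[140:180,300:340],(400,400),interpolation=0)])
cv2.imwrite("pics/b1.png",np.vstack([W,np.hstack([cv2.resize(S[180:230,230:300],(280,200)),cv2.resize(J[185:235,215:285],(280,200)),np.zeros((200,240,3),np.uint8)])]))
E
python3 step2.py
```

```text
[np.float64(153.0801680342164), np.float64(149.19155877027083), np.float64(154.12699869261363), np.float64(147.07600095596052)] [np.float64(147.94731743796993), np.float64(154.73717389351663), np.float64(148.05009867185078), np.float64(143.53208433081716)]
t 10.3 open 0.0498 F [-0.3 -0.9  0.5] pinch [ 0.6364 -0.1987  0.0734] ff 0.0
t 10.6 open 0.0322 F [0.  0.4 6.5] pinch [ 0.6366 -0.1992  0.0746] ff 61.1
t 11.2 open 0.0326 F [ 0.1 -0.2 -1.6] pinch [ 0.6358 -0.1989  0.1198] ff 60.3
True
t 13.2 open 0.0325 F [ 0.  -0.5  0.2] pinch [0.4707 0.0148 0.028 ] ff 61.5
t 14.3 open 0.0501 F [ 0.4  0.5 -1.2] pinch [0.4699 0.0148 0.1494] ff 0.0
```

View pics/b1.png

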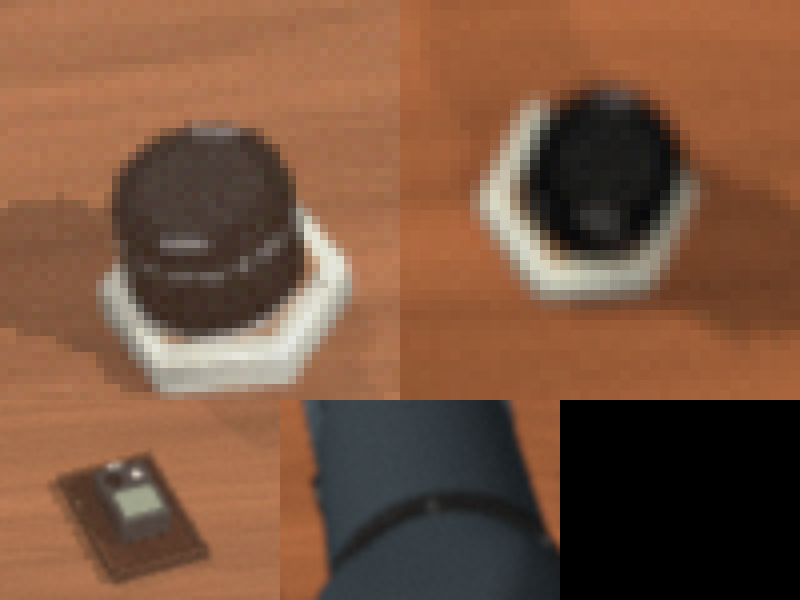

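The meter lies flat in its tray (scene crop). The lens top is centred at top ≈(320.5,156.2) and scene ≈(170.1,252.4).

```bash
cat > step3.py <<'E'
from h import *
l1=ray("top",[320.5,156.2],.05)[0];l2=ray("scene",[170.1,252.4],.05)[0]; print(l1,l2); l=(l1+l2)/2
if np.linalg.norm(l1-l2)>.008: raise SystemExit("disagree")
d=np.array([.3998,.334]); a=np.radians(60)
go(l,.12,a); arm.set_gripper(.07); lin(l,.045,.12,8); st()
arm.set_gripper(0); st()
if not .04<arm.current_opening()<.053: raise SystemExit("bad grip")
lin(l,.12,.12); st()
b=np.radians(130)
go(d,.12,b); lin(d,.045,.2); print(lin(d,.031,.03,3)); st()
arm.set_gripper(.065); lin(d,.15,.2); st(); snap("c1")
S=cv2.imread("pics/scene_c1.png");J=cv2.imread("pics/top_c1.png")
W=np.hstack([cv2.resize(S[230:280,145:195],(400,400),interpolation=0),cv2.resize(J[140:180,300:340],(400,400),interpolation=0)])
cv2.imwrite("pics/c1.png",np.vstack([W,np.hstack([cv2.resize(S[155:205,345:415],(280,200)),cv2.resize(J[215:265,110:180],(280,200)),cv2.resize(J[130:180,150:210],(240,200))])]))
E
python3 step3.py
```

```text
[ 0.63026269 -0.19954498] [ 0.63243461 -0.19808002]
t 16.5 open 0.0699 F [0.7 0.  0.7] pinch [ 0.6316 -0.199   0.0455] ff 0.0
t 16.9 open 0.0463 F [-0.5  0.7  4.6] pinch [ 0.6317 -0.199   0.0464] ff 61.5
t 17.6 open 0.0460 F [-0.6 -1.1 -1.4] pinch [ 0.6311 -0.1986  0.1194] ff 61.6
True
t 20.6 open 0.0460 F [ 1.1 -2.1  3.5] pinch [0.4005 0.3339 0.0361] ff 63.6
t 21.7 open 0.0648 F [-1.1 -0.4 -0.3] pinch [0.3995 0.3337 0.1493] ff 0.0
```

View pics/c1.png

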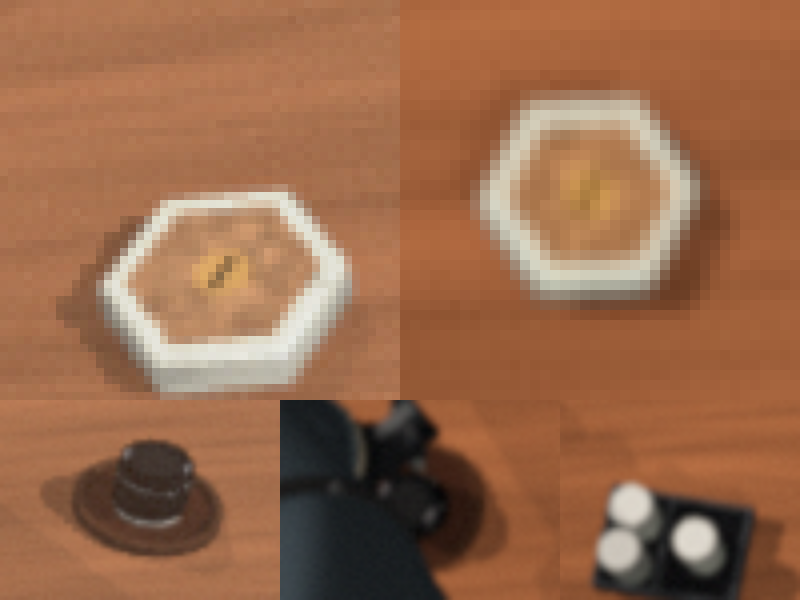

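The lens stands in the dish and the can is inside its compartment. The hex plate is clear at top ≈(318.5,159), so I'll measure all three plates and move it, stopping to check the numbers first.

```bash
cat >> h.py <<'E'
def plate(n,I,near,z):
    "centre and yaw (deg, mod 60) of a plate from the cork inside its white ring"
    I=cv2.resize(I,None,fx=4,fy=4,interpolation=cv2.INTER_CUBIC)
    m=(I.min(2)>135).astype(np.uint8); cs,h=cv2.findContours(m,cv2.RETR_CCOMP,1)
    best=min((c for c,k in zip(cs,h[0]) if k[3]>=0 and cv2.contourArea(c)>700),key=lambda c:np.hypot(*(c[:,0].mean(0)/4-near)))
    f=np.zeros_like(m);cv2.drawContours(f,[best],-1,1,-1); ys,xs=np.nonzero(f)
    w=ray(n,(np.c_[xs,ys]+.5)/4-.5,z); c=w.mean(0); q=(w-c)@[1,1j]
    return c,np.degrees(np.angle((q**6).sum()))/6,np.sqrt(len(xs))
E
python3 - <<'E'
from h import *
for n,ps in(("top",[((318.5,159),.014),((357,217),.019),((377,213),.019)]),("scene",[((172,264),.014),((131.5,207),.019),((106.5,211.5),.019)])):
    I=cv2.imread(f"pics/{n}_c1.png")
    for p,z in ps:
        try: print(n,p,plate(n,I,np.array(p),z))
        except Exception as e: print(n,p,e)
E
```

```text
top (318.5, 159) (array([ 0.63173508, -0.19762346]), np.float64(-28.866880994291282), np.float64(52.820450584977024))
top (357, 217) (array([ 0.44621917, -0.3009827 ]), np.float64(9.24855625402423), np.float64(55.00909015790027))
top (377, 213) (array([ 0.45431935, -0.35990279]), np.float64(8.548979088115644), np.float64(55.00909015790027))
scene (172, 264) (array([ 0.63322078, -0.19799602]), np.float64(-29.451840593998536), np.float64(68.98550572402873))
scene (131.5, 207) (array([ 0.44754514, -0.30116117]), np.float64(8.294785667680868), np.float64(56.65686189686118))
scene (106.5, 211.5) (array([ 0.45571758, -0.36011093]), np.float64(7.905843310777331), np.float64(57.47173218200405))
```

```bash
cat > step4.py <<'E'
from h import *
c=np.array([.6325,-.1978]); A=np.array([.4469,-.3011]);B=np.array([.4550,-.3600])
yd=(A-B)/np.linalg.norm(A-B);xd=np.array([yd[1],-yd[0]]);home=(A+B)/2-.0498*xd;yaw=np.arctan2(yd[1],yd[0]); print(home,np.degrees(yaw))
go(c,.10,np.radians(120.8)); arm.set_gripper(.072); lin(c,.035,.2); hit=lin(c,.008,.03,4); st()
z=np.array(arm.current_tool_pos())[2]-P+.0045; lin(c,z,.05); arm.set_gripper(0); st()
if not .05<arm.current_opening()<.062: raise SystemExit("bad grip")
zg=np.array(arm.current_tool_pos())[2]-P
lin(c,.12,.12); st()
pre=home-.013*xd; go(pre,.12,yaw); lin(pre,zg+.012,.15); print("down",lin(pre,zg+.001,.03,3)); st()
print("push",lin(home+.004*xd,np.array(arm.current_tool_pos())[2]-P,.03,8)); st(); print("along",(np.array(arm.current_tool_pos())[:2]-home)@xd)
arm.set_gripper(.072); lin(home+.0*xd,.12,.15); st()
q=arm.current_qpos(); q=np.array(q); q[0]+=.6; arm.move_j(q); snap("d1")
for n,ps in(("top",[(357,217),(377,213),(371,230)]),("scene",[(131.5,207),(106.5,211.5),(117,200)])):
    I=cv2.imread(f"pics/{n}_d1.png")
    try:
        r=[plate(n,I,np.array(p),.019) for p in ps]; w=[x[0] for x in r]
        print(n,[(np.round(x[0],4),round(x[1],1),round(x[2])) for x in r],"dist AB AH BH",[round(1000*np.linalg.norm(w[i]-w[j]),1) for i,j in((0,1),(0,2),(1,2))])
    except Exception as e: print(n,e)
S=cv2.imread("pics/scene_d1.png");J=cv2.imread("pics/top_d1.png")
cv2.imwrite("pics/d1.png",np.hstack([cv2.resize(S[175:235,85:155],(400,343),interpolation=0),cv2.resize(J[195:260,335:405],(400,343),interpolation=0)]))
E
python3 step4.py
```

```text
[ 0.40161434 -0.3373347 ] 97.83026989864774
t 25.4 open 0.0722 F [-1.1  1.1  6.5] pinch [ 0.6324 -0.1978  0.0106] ff 3.1
t 25.9 open 0.0563 F [-0.2  0.5  4.1] pinch [ 0.6325 -0.1978  0.0153] ff 64.6
t 26.9 open 0.0566 F [-0.2  0.2  0. ] pinch [ 0.6322 -0.1977  0.1191] ff 63.8
down True
t 29.1 open 0.0566 F [ 0.4 -1.5  1.5] pinch [ 0.3892 -0.3394  0.0197] ff 67.1
push True
t 29.4 open 0.0563 F [0.3 1.1 6.3] pinch [ 0.3911 -0.3391  0.0197] ff 68.9
along -0.010651975056305073
t 30.5 open 0.0723 F [-0.8 -0.9 -0.9] pinch [ 0.4013 -0.3371  0.1194] ff 0.0
top [(array([ 0.4465, -0.3014]), np.float64(9.5), 57), (array([ 0.4544, -0.36  ]), np.float64(7.9), 58), (array([ 0.3899, -0.3387]), np.float64(7.1), 58)] dist AB AH BH [np.float64(59.1), np.float64(67.7), np.float64(67.9)]
scene [(array([ 0.4477, -0.3014]), np.float64(8.2), 57), (array([ 0.4556, -0.3601]), np.float64(7.6), 59), (array([ 0.3914, -0.3389]), np.float64(7.2), 55)] dist AB AH BH [np.float64(59.2), np.float64(67.6), np.float64(67.6)]
```

View pics/d1.png

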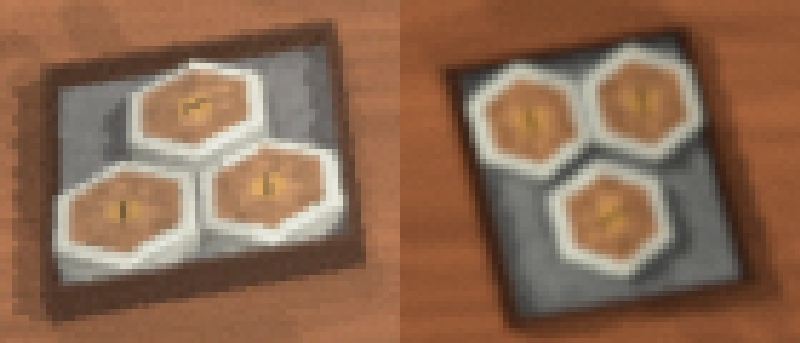

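The plate lies flat and centred at 10 mm short of home, because the slide stopped on vertical preload. I'll regrip without preload and slide it home.

```bash
cat > step5.py <<'E'
from h import *
A=np.array([.4471,-.3014]);B=np.array([.4550,-.3600]);H=np.array([.3906,-.3389])
yd=(A-B)/np.linalg.norm(A-B);xd=np.array([yd[1],-yd[0]]);home=(A+B)/2-.0499*xd;yaw=np.arctan2(yd[1],yd[0])
go(H,.12,yaw); lin(H,.035,.15); lin(H,.0205,.05,8); st(); arm.set_gripper(0); st()
z=np.array(arm.current_tool_pos())[2]-P+.0005; p0=np.array(arm.current_tool_pos())[:2]; lin(p0,z,.05)
off=(p0-H); print("off",off)
for d in(0.,.0005,.001,.0015):
    hit=lin(home+d*xd,z,.03,15); st(); print(d,hit,(np.array(arm.current_tool_pos())[:2]-home)@xd)
    if np.array(arm.current_ft_force())[:2]@xd<-10: break
arm.set_gripper(.072); p=np.array(arm.current_tool_pos())[:2]; lin(p,.12,.15); st()
q=np.array(arm.current_qpos()); q[0]+=.6; arm.move_j(q); snap("e1")
for n,ps in(("top",[(357,217),(377,213),(370,227)]),("scene",[(131.5,207),(106.5,211.5),(117,197)])):
    I=cv2.imread(f"pics/{n}_e1.png")
    try:
        r=[plate(n,I,np.array(p),.019) for p in ps]; w=[x[0] for x in r]
        print(n,[(np.round(x[0],4),round(x[1],1),round(x[2])) for x in r],"dist AB AH BH",[round(1000*np.linalg.norm(w[i]-w[j]),1) for i,j in((0,1),(0,2),(1,2))])
    except Exception as e: print(n,e)
S=cv2.imread("pics/scene_e1.png");J=cv2.imread("pics/top_e1.png")
cv2.imwrite("pics/e1.png",np.vstack([np.hstack([cv2.resize(S[175:235,85:155],(400,343),interpolation=0),cv2.resize(J[195:260,335:405],(400,343),interpolation=0)]),np.hstack([cv2.resize(J[130:270,110:300],(400,250)),cv2.resize(S[150:280,220:420],(400,250))])]))
E
python3 step5.py
```

```text
t 34.1 open 0.0723 F [-0.7 -0.1  0.5] pinch [ 0.3906 -0.3388  0.0203] ff 0.0
t 34.4 open 0.0564 F [-0.9  1.2  5.3] pinch [ 0.3906 -0.3389  0.021 ] ff 64.0
off [1.96561510e-05 3.34068075e-05]
t 35.1 open 0.0563 F [-2.  -1.1 -1.9] pinch [ 0.4015 -0.3373  0.0213] ff 63.8
0.0 False -0.0001167623637984354
t 35.4 open 0.0567 F [-4.6 -0.9 -1.2] pinch [ 0.4017 -0.3373  0.0213] ff 63.8
0.0005 False 6.556084291400063e-05
t 35.6 open 0.0567 F [-5.5 -1.5 -1.3] pinch [ 0.4018 -0.3373  0.0213] ff 63.8
0.001 False 0.00022400503057393926
t 35.9 open 0.0564 F [-6.5 -1.1  0.2] pinch [ 0.402  -0.3373  0.0213] ff 64.0
0.0015 False 0.0003945059262130092
t 37.0 open 0.0721 F [-0.2  0.3  0.2] pinch [ 0.4037 -0.337   0.1195] ff 0.0
top [(array([ 0.4466, -0.301 ]), np.float64(9.6), 57), (array([ 0.4544, -0.3599]), np.float64(7.9), 58), (array([ 0.4008, -0.3368]), np.float64(8.8), 58)] dist AB AH BH [np.float64(59.4), np.float64(58.1), np.float64(58.3)]
scene [(array([ 0.4483, -0.3011]), np.float64(9.6), 58), (array([ 0.4556, -0.3601]), np.float64(7.6), 59), (array([ 0.4022, -0.3369]), np.float64(8.1), 55)] dist AB AH BH [np.float64(59.4), np.float64(58.3), np.float64(58.2)]
```

View pics/e1.png

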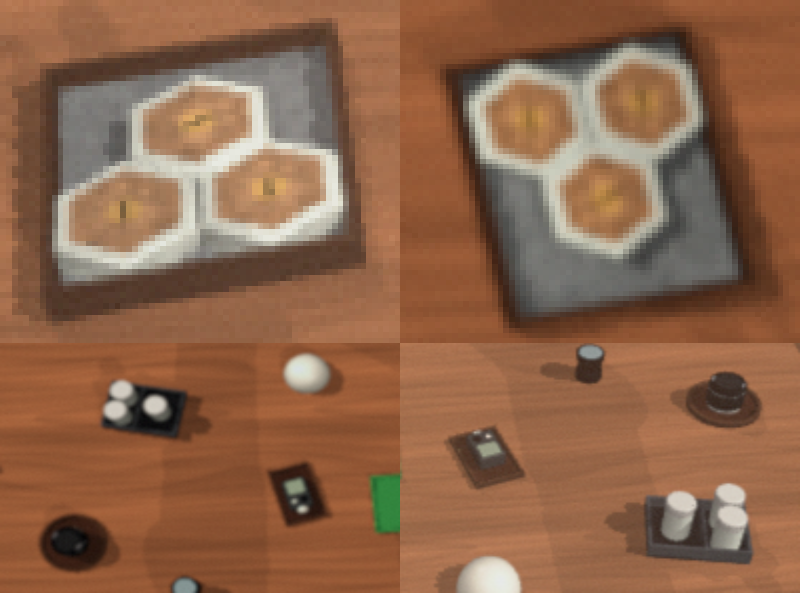

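All three plates touch (58.2, 58.3 and 59.4 mm apart), and the can, meter and lens are in place. Handing in.

```bash
python3 -c "
from station import arm
print(arm.hand_in(), arm.current_clock())"
```

```text
the job is handed in; nothing more can be done
the job is handed in; nothing more can be done
```

The job is handed in: the can, meter and lens are each in their own place, and the hex plate is closed up against the other two with centres measured about 58 to 59 mm apart; the hand-in call did not report the verdict.

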